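Roll the finishing barrel up the loading ramp onto the tumbler's rollers

ROBOT

A 6-joint arm with a two-finger parallel gripper is mounted at the origin on the work surface. World frame = base frame: x ahead of the robot, y to its left, z up, the work surface at z = 0. Lengths are in mm, angles in degrees, forces in N, time in s.
With the tool pointing down it reaches from about 300 to 850 mm from the base axis. Payload 4.2 kg.
Tool frame: the origin (TCP) lies at the very end of the fingers, on their centre line; the grasp point (between the pads) lies 19 mm behind it; x points along the fingers, z is the direction in which the jaws open and shut, and the axes are right-handed (so a half turn about x gives the same grasp; the last joint's range is limited). The gripper opens to 91 mm and grips with 3 to 60 N. Pads are 32 mm wide; open, the fingers measure 118 mm over their backs; the gripper's body (76 mm by 178 mm) begins 60 mm behind the grasp point.
Start: joints at [-1.146, 18.312, 89.639, -0, 72.044, -1.146], TCP at [575.016, 0, 213.976] pointing down, gripper open.
Joint ranges: [-177.97, 177.97], [-48.28, 115.42], [12.27, 149.76], [-77.06, 257.06], [2.81, 150.46], [-146.56, 146.56]. Speed limits (degrees/s): [147.25, 147.25, 180, 180, 180, 180].

INTERFACE

Orientations are given as [roll, pitch, yaw] about the fixed x, y, z axes, in that order (R = Rz(yaw) Ry(pitch) Rx(roll)).
In Python, from workcell import state, grab_frame, camera_info, env, search_frame, place_of gives the robot as it stands.
- The arm moves only by the tool drive_tool, never from a script. Its argument "plan" is a list of rows, each a list of 7 numbers: the turn, a rotation vector about the world's x, y, z in degrees, then the shift along the world's x, y, z in mm, then the finger opening in mm, from 0 to 91.2. In form: [[wx, wy, wz, dx, dy, dz, jaw], ...]. A call has 1 to 10 rows; each row is the pose to reach, as a shift and turn from the pose measured when the call began; what a row does not reach only later rows make up. A row lasts 1/8 s, in which the tool goes at most 62.5 mm and 10.7 degrees, less where a joint would pass 70% of its speed; a pose out of reach is approached as far as the arm can. A call with a gripper value outside its range is refused whole. The fingers move at their own pace and stop on an object; "grip_force" is the grip in N (left out, the last holds). Time passes only in rows, so rows that repeat a pose let the fingers close. It gives the time, the measured TCP pose, the force and the opening at its end, in the units of the state.
- state(): the state, without advancing time (a new reading comes with each control period).
- grab_frame(name): name is "scene" or "side" or "wrist"; returns the picture (384x512x3 uint8, red, green, blue); there is no depth.
- camera_info(name): a dict with "intrinsics" (3x3 intrinsics, pixels), "origin" and "orientation" of the camera in the world; the wrist camera has in their place "hand_eye" (4x4, takes a point from camera to tool coordinates, whose origin is the TCP and whose axes are the tool frame's). Camera axes: x right, y down, z forward; pixel columns grow to the right and rows downward; lengths in mm; the calibration is good to about 2 mm. The wrist camera is an equidistant fisheye: a pixel r from the principal point sees the ray r / f radians off the axis. A picture is of the moment at which its call begins: read the wrist's pose just before it. camera_info takes no time and is no camera call.
- env.job_done(): hands the job in, once; it reports no verdict.
Trained networks look in the newest picture that a camera, given by its name, has taken for a name from the list of things; names that differ only in an ending like _2 or _b are one class to them, and where a whole thing is asked for, a point or a joint stands for the part that bears it (a point fixed in the world has none). Each returns a list of dicts, best first, with "p" (0 to 1); they miss things now and then, are a little off and sometimes report something else, mostly with a low value. They report only what shows in the picture. A call takes as long as a camera call. They do not tell look-alikes from the thing itself.
- search_frame(camera, label): "rect" ([left, top, right, bottom] as shares, 0 to 1, of the picture: columns of its width, rows of its height, round what is visible of it).
- place_of(camera, label): "location" ([column, row] as shares, 0 to 1, of the picture: columns of its width, rows of its height: a listed point, or the origin of a listed thing).
The state is a dict: "time_s": time; "qpos": joint angles; "qvel": joint speeds; "effort": joint torques, N m; "ee_pos": TCP position; "ee_rot": TCP orientation; "force": force on the tool from outside, world axes, zero at the start; "torque": the same for the moment, N m; "gripper_width": finger opening in mm.
Only numpy, scipy, OpenCV 4.12 (cv2) and the standard library are available. Lean on these libraries where they do the work, as an engineer would, in place of code of your own. Each camera call takes 0.05 s, during which the arm holds its last target. There are 200 camera calls.

TASK

Load the barrel tumbler: with your fingers behind the closed barrel that lies on its side before the loading ramp, push it up the ramp and over the front roller until it comes up against the far roller and sits down between the two. Keep the fingers on it all the way up the ramp, so that it neither runs off ahead nor rolls back; do not pick it up. Leave it resting on both rollers and leave the other things on the bench where they are.

Things in the scene. Friction and masses are not known exactly. Their poses are not given: they have to be found in the camera images.
- barrel: Closed finishing barrel, 0.6-0.95 kg, lying on its side before the ramp, too thick to grasp: white drum 92 mm across, 112 mm long, between two black rubber rims 100 mm across, 14 mm wide; 140 mm over the rims, 81 mm from middle to the wing nut at +y. Origin at its centre; y = its axis, starts within 5 deg of the rollers'. Centre starts 340-380 mm before tumbler along its x. Rolls freely.
- tumbler: Low grey bench machine, fixed, that turns a barrel on two rollers. Origin on the bench midway between the rollers; x points up the ramp and across the rollers, y along them, z up. A barrel resting on both rollers has its centre at x = 0, z = 80 mm; the centre peaks at z = 88 mm over the front roller. Motor housing, 101 mm high, 150 mm wide, at x = 82 to 207 mm.
- front_roller (a point): Middle of the axis of the front roller (the one at the ramp's upper end): black rubber, 28 mm across, 160 mm long, 31 mm before the tumbler's origin, axis 24 mm above the bench. Turns on its shaft.
- far_roller (a point): Middle of the axis of the far roller, the barrel's stop: the same size and height, 31 mm beyond the tumbler's origin; geared, turns stiffly. Grey bearing plates, 48 mm high, stand at both ends of the rollers (y = 83 to 89 mm either side); a belt guard 60 mm high lies outside the plate at -y.
- ramp: Aluminium loading ramp, fixed to the tumbler, sloping 9 deg, 230 mm long, 160 mm wide, from the bench up to the front roller, flush with its top. Origin on the surface, middle of the lower edge, 274 mm before the tumbler's origin; x up the slope, y along the rollers, z square out of the surface. Side lips 12 mm high, 154 mm apart inside, flare out for 40 mm before the foot.
- wrench: Bystander: steel spanner 130 mm long, lying on the bench near the ramp.
- spare_lid: Bystander: round grey spare lid, 86 mm in diameter, 26 mm high with its wing nut, flat on the bench. Origin at its underside.
- small_barrel: Bystander: smaller closed barrel standing upright, 66 mm in diameter, 112 mm high. Origin at its underside.
- oil: Bystander: grey plastic bottle, 44 mm in diameter, 110 mm high. Origin at its underside.
- clip_a: Bystander: zinc-plated hinge clip, 60 mm by 20 mm, 25 mm high. Origin at its underside.
- clip_b: Bystander: another such clip.
- brush: Bystander: hand brush 180 mm long, lying on the bench.
Not all that is in view belongs to the job. Leave any blue or purple look-alike of the barrel alone.

How it is judged (in metres and radians):
On the way, in this order (a step that is already met when the one before it is completed fails the run):
1. the barrel is on the ramp, lying on its surface and touched by the fingers (x of barrel in the frame of ramp between 0.06 and 0.21 m and z of barrel in the frame of ramp between 0.045 and 0.056 m and contact force between the fingers and barrel above 0.1 N), for 0.05 s.
2. the barrel has passed over the front roller and sits on both rollers (x of barrel in the frame of tumbler between -0.006 and 0.006 m and z of barrel in the frame of tumbler below 0.084 m), for 0.2 s.
At the end, for the whole second after the job is handed in: The barrel lies at rest on both rollers, its centre within 6 mm of midway between them and about 80 mm above the bench, its axis along the rollers within 4 degrees, and it lies between the bearing plates (all of step 2 and y of barrel in the frame of tumbler between -0.014 and 0.014 m and z of barrel in the frame of tumbler above 0.075 m and angle between the y axis of barrel and the y axis of tumbler, either way round below 0.07 rad and linear speed of barrel below 0.02 m/s); the robot touches nothing.
It fails at once if the barrel runs free on the ramp (faster than 0.2 m/s with no finger on it: bowled up, or let roll back some 2 cm) (x of barrel in the frame of ramp above 0.03 m and x of barrel in the frame of tumbler below -0.045 m and linear speed of barrel above 0.2 m/s and contact force between the fingers and barrel below 0.02 N).
It fails at once if the barrel is lifted off the ramp or the bench before it by more than 15 mm (x of barrel in the frame of tumbler below -0.045 m and z of barrel in the frame of ramp above 0.065 m and height (world z) of barrel above 0.065 m).
It fails at once if the barrel is lifted more than 15 mm above the rollers (height (world z) of barrel above 0.103 m).
It fails at once if another thing on the bench is moved more than 20 mm (distance of any of wrench, spare_lid, small_barrel, oil, clip_a, clip_b, brush from where it was at the start of the episode above 0.02 m).
It also fails if it takes over 48 s, if anything falls off the work surface, if the arm or the gripper's body presses on something with over 40 N, if the wrist force passes 120 N, or if a joint passes its speed limit or range.

## Working session

There is one attempt and no reset: what is moved stays moved. The work goes in short steps, Python scripts to look and compute and a tool call to move; the robot and the scene stay as the last step left them, time stands still between calls to the robot, and variables do not carry over. Pictures are saved under pics/ and viewed, about 8 in all and at most 12, crops included, and the job is handed in when it is done.

Besides the shell and the picture viewer there is one more tool, called after "Request:" as name(argument=value, ...) on one line, values as JSON. drive_tool: Moves the arm, as the interface text tells. Its arguments: {"type":"object","properties":{"plan":{"type":"array"},"grip_force":{"type":"number"}},"required":["plan"]}

```bash
mkdir -p pics; cat > h.py <<'E'
import numpy as np, cv2
from workcell import *
def ray(cam,px):
    c=camera_info(cam); K=np.array(c["intrinsics"]); 
    d=np.linalg.inv(K)@np.array([px[0],px[1],1.]); 
    return np.array(c["origin"],float), rot(c["orientation"])@d
def rot(o):
    o=np.array(o,float)
    if o.shape==(3,3): return o
    from scipy.spatial.transform import Rotation as R
    return R.from_euler('xyz',o,degrees=True).as_matrix()
def atz(cam,px,z):
    o,d=ray(cam,px); return o+d*(z-o[2])/d[2]
def tri(p1,p2):
    (o1,d1),(o2,d2)=ray('scene',p1),ray('side',p2)
    A=np.stack([d1,-d2],1); s=np.linalg.lstsq(A,o2-o1,rcond=None)[0]
    a,b=o1+s[0]*d1,o2+s[1]*d2
    return (a+b)/2,np.linalg.norm(a-b)
E
python3 - <<'E'
from h import *
for c in ("scene","side"):
    i=camera_info(c); print(c,i)
    cv2.imwrite(f"pics/{c}0.png",grab_frame(c)[:,:,::-1])
    for l in ("barrel","tumbler","front_roller","far_roller","ramp"):
        for r in place_of(c,l)[:3]: print(l,round(r["p"],2),np.round(np.array(r["location"])*[512,384],1))
print(state())
E
```

```text
scene {'intrinsics': array([[366.50575431,   0.        , 258.515244  ],
       [  0.        , 366.50575431, 185.68843186],
       [  0.        ,   0.        ,   1.        ]]), 'origin': array([1081.29802502, -123.56036864,  829.78176782]), 'orientation': array([-147.534088  ,   -0.60076352,   81.76233722])}
barrel 0.57 [111.6 139. ]
barrel 0.55 [141.4 253.2]
tumbler 0.62 [312.3 165.7]
tumbler 0.41 [179.4 169.9]
front_roller 0.88 [303.7 162.8]
front_roller 0.24 [321.4 120.2]
ramp 0.97 [216.7 179.5]
side {'intrinsics': array([[478.76644291,   0.        , 251.34174353],
       [  0.        , 478.76644291, 181.69520913],
       [  0.        ,   0.        ,   1.        ]]), 'origin': array([ 466.81535646, -976.54082907,  765.44729369]), 'orientation': array([-127.15046355,   -0.93384854,   -5.5100955 ])}
barrel 0.77 [171.8 310.2]
barrel 0.68 [340.4 267.8]
barrel 0.64 [243.3 241.6]
tumbler 0.66 [227.5 163.6]
front_roller 0.58 [227.5 165. ]
ramp 0.9 [237.3 230.8]
{'time_s': 0.6, 'qpos': array([-1.14554311e+00,  1.83107039e+01,  8.96397492e+01,  8.53766246e-04,
        7.20436788e+01, -1.14334183e+00]), 'qvel': array([ 0.00221674, -0.09160012, -0.13567274,  0.07277352,  0.04995314,
        0.04168013]), 'effort': array([-7.23473386e-04, -4.12123418e+01, -2.32135892e+01,  7.27226492e-02,
        3.78483825e-02,  2.23880306e-06]), 'ee_pos': array([5.75010533e+02, 9.05326367e-03, 2.13982842e+02]), 'ee_rot': array([ 6.73692422, 89.99407595,  6.73445977]), 'force': array([ 0.06565487, -0.46127228,  1.1893456 ]), 'torque': array([-0.02354935, -0.02838253,  0.00526403]), 'gripper_width': 91.23372255011934}
```

View pics/scene0.png

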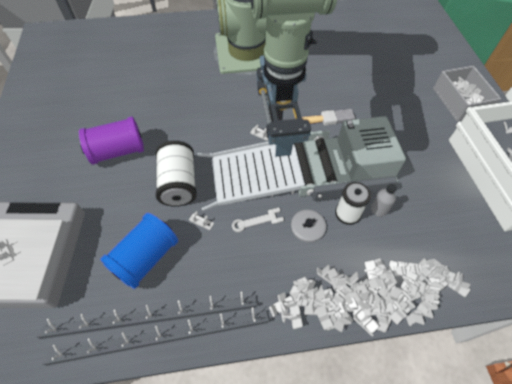

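View pics/side0.png

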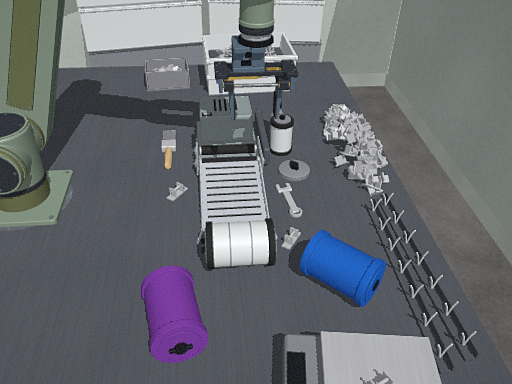

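The scene view shows the white barrel at (176,174), the ramp foot at about x=213, the rollers at (308,160) and (323,158), and purple and blue look-alikes at (111,140) and (140,250). The side view shows the white barrel at (238,243) with the ramp behind it. Next I'll measure the frame.

```bash
python3 - <<'E'
from h import *
def p(n,v): print(n,np.round(v,1))
p('ramp sc',atz('scene',(216.7,179.5),0)); p('ramp si',atz('side',(237.3,230.8),0))
p('fr sc',atz('scene',(303.7,162.8),24)); p('fr si',atz('side',(227.5,165),24)); 
p('barrel si',atz('side',(243.3,241.6),50)); p('barrel sc drum',atz('scene',(176,170),50))
p('purple',atz('scene',(111.6,139),50)); p('blue',atz('scene',(141.4,253),50))
for c in("scene","side"):
    for l in("wrench","clip_a","brush"):
        for r in place_of(c,l)[:2]:
            px=np.array(r["location"])*[512,384]; p(f'{c} {l} {r["p"]:.2f}',atz(c,px,5))
s=cv2.resize(grab_frame('scene')[100:230,90:350],None,fx=3,fy=3,interpolation=cv2.INTER_CUBIC); cv2.imwrite('pics/crop1.png',s[:,:,::-1])
E
```

```text
ramp sc [ 524.9 -148.7    0. ]
ramp si [ 525.4 -158.2    0. ]
fr sc [518.9  90.5  24. ]
fr si [516.1  75.1  24. ]
barrel si [ 531.8 -246.    50. ]
barrel sc drum [ 514.7 -248.8   50. ]
purple [ 387.1 -420.    50. ]
blue [ 733.1 -331.2   50. ]
scene wrench 0.76 [670.6 -61.    5. ]
scene wrench 0.72 [671.7 263.2   5. ]
scene clip_a 0.63 [391.9 -11.9   5. ]
scene clip_a 0.47 [524.2 115.9   5. ]
side wrench 0.88 [667.  -66.8   5. ]
side clip_a 0.68 [ 645.7 -195.5    5. ]
side clip_a 0.57 [381.4 -25.9   5. ]
side brush 0.76 [352.1 182.3   5. ]
```

View pics/crop1.png

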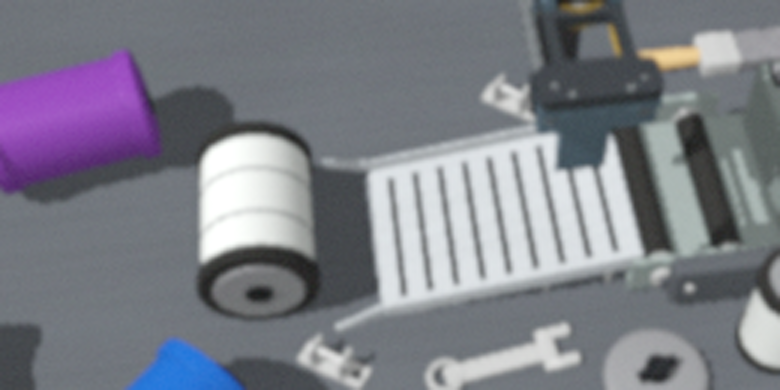

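The crop gives the ramp foot corners, both rollers' ends and the barrel's wing nut at (260,293), which faces +x world. I'll compute the frame from those.

```bash
python3 - <<'E'
from h import *
f=lambda a,z: atz('scene',(a[0]/3+90,a[1]/3+100),z)
def p(n,v): print(n,np.round(v,1))
A,B=f((370,168),0),f((382,307),0); p('foot',[A,B,(A+B)/2]); print(np.linalg.norm(A-B))
for n,a,b in(('front',(628,128),(655,250)),('far',(690,118),(725,240))):
    A,B=f(a,38),f(b,38); p(n,[A,B,(A+B)/2]); print(np.linalg.norm(A-B),'dir',np.degrees(np.arctan2(*(B-A)[:2][::-1])))
N=f((260,293),50); p('nut',N)
# drum left/right silhouettes mid: 
p('drum L/R',[f((200,205),50),f((313,205),50)])
p('drum near corners at 50',[f((200,252),50),f((315,250),50)]);p('far corners',[f((200,150),50),f((308,150),50)])
E
```

```text
foot [[ 444.2 -151.5    0. ]
 [ 596.2 -152.9    0. ]
 [ 520.2 -152.2    0. ]]
152.02001006846868
front [[459.5  89.2  38. ]
 [594.3  85.   38. ]
 [526.9  87.1  38. ]]
134.8884423957495 dir -1.7747982305708856
far [[455.6 148.8  38. ]
 [592.5 147.2  38. ]
 [524.1 148.   38. ]]
136.9422738938249 dir -0.6629188449409795
nut [ 598.5 -249.2   50. ]
drum L/R [[ 502.6 -298.2   50. ]
 [ 515.9 -201.7   50. ]]
drum near corners at 50 [[ 551.4 -298.    50. ]
 [ 562.5 -202.4   50. ]]
far corners [[ 442.  -298.4   50. ]
 [ 455.  -203.1   50. ]]
```

Request:
drive_tool(plan=[[0,0,0,-10,-55,10,91],[0,0,0,-20,-110,10,91],[0,0,0,-30,-165,10,91],[0,0,-1,-40,-220,10,91],[0,0,-1,-48,-275,0,91],[0,0,-1,-54,-325,0,91],[0,0,-1,-54,-340,-20,91],[0,0,-1,-54,-340,-70,91],[0,0,-1,-54,-340,-90,91],[0,0,-1,-54,-340,-90,91]])

```text
time_s: 2.2
ee_pos: [519.9, -338.4, 121.5]
ee_rot: [141.8, 89.7, 140.8]
force: [0.8, -0.1, 0.7]
gripper_width: 91.0
```

```bash
python3 - <<'E'
from h import *
s=state(); print(s['time_s'],s['ee_pos'],s['ee_rot'],s['force'])
for c in('scene','side'):
    im=grab_frame(c); 
    for l in ("front_roller","far_roller","ramp","tumbler"):
        for r in place_of(c,l)[:2]:
            px=np.array(r["location"])*[512,384]; print(c,l,round(r['p'],2),np.round(atz(c,px,24 if 'roller' in l else 0),1))
    cr=im[100:230,90:350] if c=='scene' else im[90:290,130:390]
    cv2.imwrite(f'pics/{c}2.png',cv2.resize(cr,None,fx=3,fy=3,interpolation=cv2.INTER_CUBIC)[:,:,::-1])
E
```

```text
2.2 [ 519.92023118 -338.35777399  121.50228173] [141.76990557  89.69309964 140.80443008] [ 0.81198087 -0.1170535   0.69039553]
scene front_roller 0.63 [522.8  93.8  24. ]
scene far_roller 0.63 [511. 155.  24.]
scene ramp 0.66 [ 521.1 -163.6    0. ]
scene ramp 0.49 [497.5  93.8   0. ]
scene tumbler 0.6 [518.9 117.5   0. ]
side front_roller 0.83 [516.4  90.7  24. ]
side far_roller 0.77 [514.5 171.2  24. ]
side ramp 0.67 [ 520.3 -152.     0. ]
side tumbler 0.7 [516.7 120.4   0. ]
```

View pics/scene2.png

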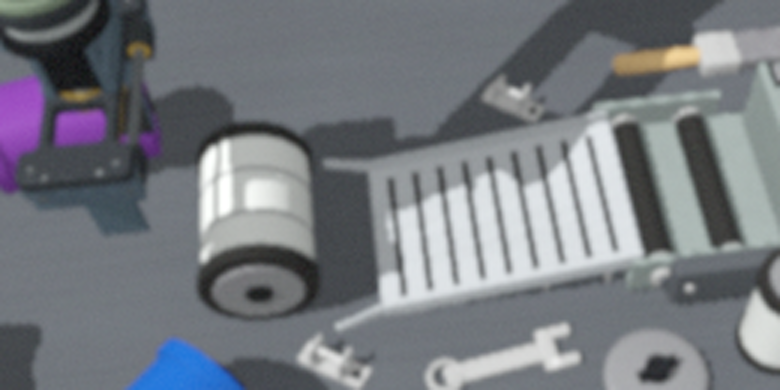

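View pics/side2.png

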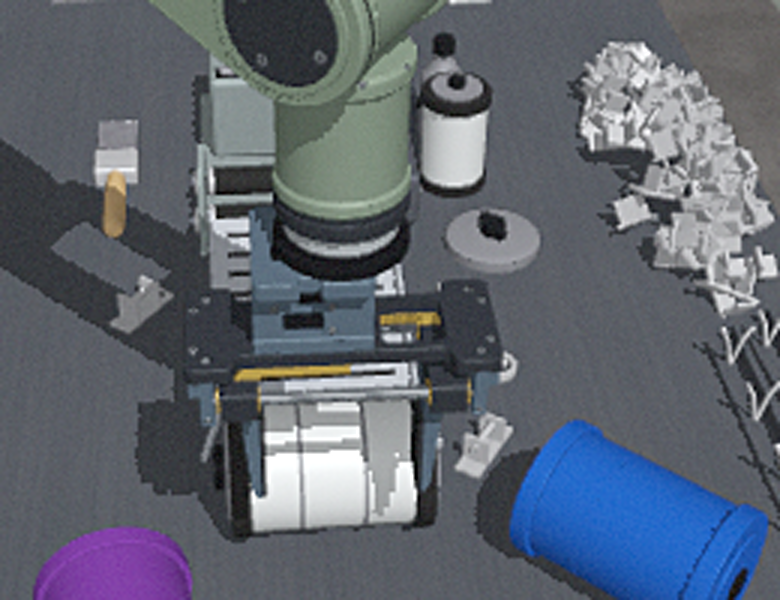

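The arm is straight behind the barrel and clear of the purple one, and the ramp and rollers are fully visible. The tumbler origin is about (519,119). Now I'll descend and close up.

Request:
drive_tool(plan=[[0,0,0,0,0,-30,91],[0,0,0,0,0,-60,91],[0,0,0,0,0,-84,91],[0,0,0,0,0,-84,91],[0,0,0,0,6,-84,91],[0,0,0,0,12,-84,91],[0,0,0,0,18,-84,91],[0,0,0,0,24,-84,91],[0,0,0,0,30,-84,91],[0,0,0,0,35,-84,91]])

```text
time_s: 3.95
ee_pos: [522.1, -305.6, 41.3]
ee_rot: [-40.3, 89.8, -41.3]
force: [2.5, -2.9, 4.2]
gripper_width: 90.8
```

Request:
drive_tool(plan=[[0,0,0,0,8,0,91],[0,0,0,0,16,0,91],[0,0,0,0,24,0,91],[0,0,0,-1,32,0,91],[0,0,0,-1,40,0,91],[0,0,0,-1,48,0,91],[0,0,0,-1,56,0,91],[0,0,0,-2,63,0,91],[0,0,0,-2,69,0,91],[0,0,0,-2,73,0,91]])

```text
time_s: 5.2
ee_pos: [522.0, -234.0, 42.9]
ee_rot: [-39.8, 89.4, -40.7]
force: [0.8, -7.6, 8.5]
gripper_width: 91.1
```

```bash
python3 - <<'E'
from h import *
im=grab_frame('scene'); cv2.imwrite('pics/s3.png',cv2.resize(im[100:230,90:350],None,fx=3,fy=3,interpolation=cv2.INTER_CUBIC)[:,:,::-1])
s=state(); print(s['ee_pos'],s['force'])
E
```

```text
[ 521.91686748 -233.40157923   42.78393338] [ 2.81586585 -5.80077936  7.03248521]
```

View pics/s3.png

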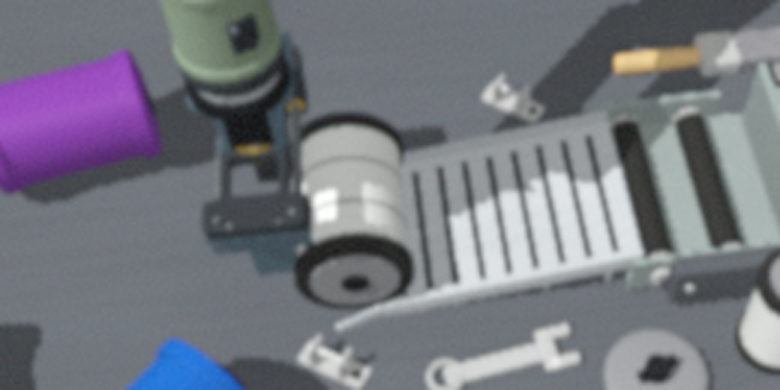

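The barrel is straight, in contact with the fingers, and entering between the lips. Next it goes up the ramp.

Request:
drive_tool(plan=[[0,0,0,0,8,0,91],[0,0,0,0,16,0,91],[0,0,0,0,24,1,91],[0,0,0,0,32,2,91],[0,0,0,-1,40,3,91],[0,0,0,-1,48,4,91],[0,0,0,-1,56,5,91],[0,0,0,-1,64,7,91],[0,0,0,-1,72,8,91],[0,0,0,-1,80,9,91]])

```text
time_s: 6.5
ee_pos: [523.5, -157.0, 54.4]
ee_rot: [-42.6, 88.9, -43.4]
force: [0.3, -15.1, 14.7]
gripper_width: 91.0
```

Request:
drive_tool(plan=[[0,0,0,0,8,1,91],[0,0,0,0,16,2,91],[0,0,0,0,24,4,91],[0,0,0,0,32,5,91],[0,0,0,0,40,6,91],[0,0,0,0,48,7,91],[0,0,0,0,56,9,91],[0,0,0,0,64,10,91],[0,0,0,0,72,11,91],[0,0,0,0,80,12,91]])

```text
time_s: 7.75
ee_pos: [525.1, -79.1, 67.9]
ee_rot: [-43.7, 88.5, -44.4]
force: [1.9, -12.4, 9.8]
gripper_width: 91.1
```

```bash
python3 - <<'E'
from h import *
im=grab_frame('scene'); cv2.imwrite('pics/s4.png',cv2.resize(im[100:230,90:350],None,fx=3,fy=3,interpolation=cv2.INTER_CUBIC)[:,:,::-1])
s=state(); print(s['ee_pos'],s['force'])
E
```

```text
[524.92285998 -77.58333255  67.74622406] [ 2.37698161 -8.19320105  7.21831293]
```

View pics/s4.png

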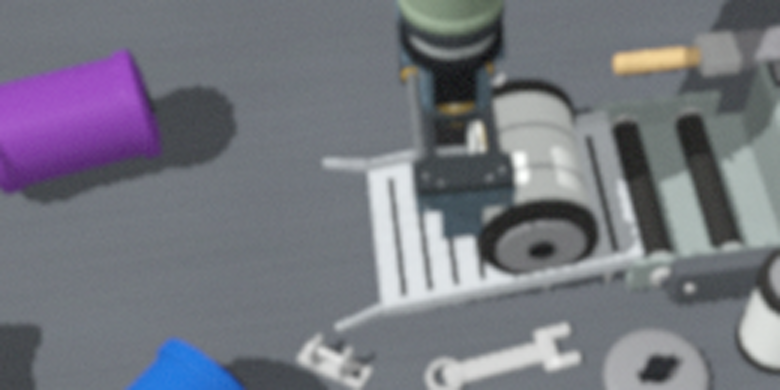

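Barrel straight, contact held (−8 N). I'll continue with less climb so the tips stay below the barrel's centre.

Request:
drive_tool(plan=[[0,0,0,0,8,-2,91],[0,0,0,0,16,-3,91],[0,0,0,0,24,-3,91],[0,0,0,-1,32,-3,91],[0,0,0,-1,40,-2,91],[0,0,0,-1,48,-1,91],[0,0,0,-1,55,0,91],[0,0,0,-2,61,1,91],[0,0,0,-2,66,2,91],[0,0,0,-2,70,2,91]])

```text
time_s: 9.05
ee_pos: [525.1, -11.4, 72.6]
ee_rot: [-43.7, 88.0, -44.3]
force: [0.2, -19.2, 18.8]
gripper_width: 91.1
```

```bash
python3 - <<'E'
from h import *
im=grab_frame('scene'); cv2.imwrite('pics/s5.png',cv2.resize(im[90:220,150:410],None,fx=3,fy=3,interpolation=cv2.INTER_CUBIC)[:,:,::-1])
s=state(); print(s['ee_pos'],s['force'])
E
```

```text
[525.11798881 -10.79222182  72.54324077] [  1.40951809 -17.11804823  17.15665086]
```

View pics/s5.png

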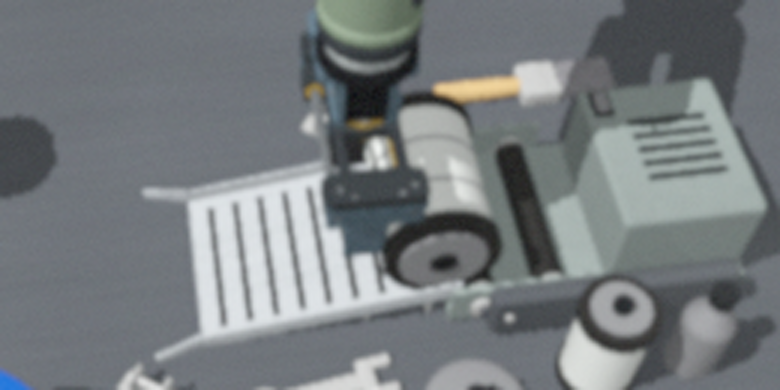

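Request:
drive_tool(plan=[[0,0,0,0,8,-2,91],[0,0,0,0,15,-3,91],[0,0,0,-1,21,-3,91],[0,0,0,-1,27,-3,91],[0,0,0,-1,33,-3,91],[0,0,0,-2,40,-3,91],[0,0,0,-2,48,-3,91],[0,0,0,-2,54,-3,91],[0,0,0,-2,58,-3,91],[0,0,0,-2,58,-3,91]])

```text
time_s: 10.35
ee_pos: [522.6, 47.5, 69.3]
ee_rot: [-44.2, 88.1, -44.8]
force: [-0.4, 0.5, 0.4]
gripper_width: 90.6
```

```bash
python3 - <<'E'
from h import *
im=grab_frame('scene'); cv2.imwrite('pics/s6.png',cv2.resize(im[90:220,150:410],None,fx=3,fy=3,interpolation=cv2.INTER_CUBIC)[:,:,::-1])
s=state(); print(s['ee_pos'],s['force'])
E
```

```text
[522.72644849  47.2941123   69.34022802] [ 0.70500108 -0.77733791  0.22281393]
```

View pics/s6.png

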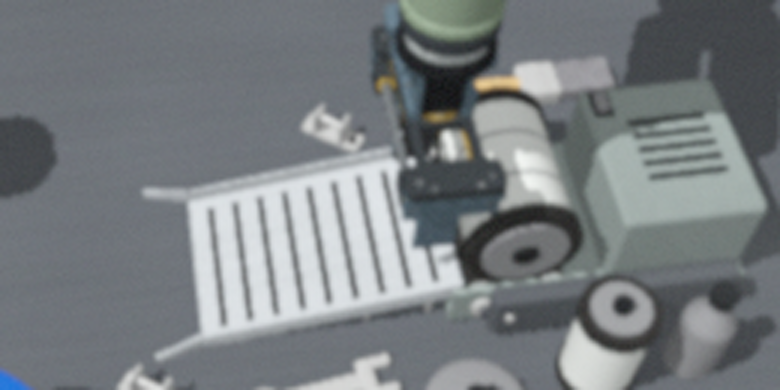

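The barrel is over and off the fingers (force about 0). Now I'll back off straight along −y, then rise.

Request:
drive_tool(plan=[[0,0,0,0,-10,0,91],[0,0,0,0,-30,0,91],[0,0,0,0,-60,5,91],[0,0,0,0,-90,30,91],[0,0,0,0,-120,80,91],[0,0,0,0,-160,120,91],[0,0,0,0,-200,140,91],[0,0,0,0,-220,150,91],[0,0,0,0,-220,150,91],[0,0,0,0,-220,150,91]])

```text
time_s: 11.65
ee_pos: [522.0, -171.6, 218.0]
ee_rot: [-45.2, 88.3, -45.7]
force: [-0.8, -0.2, -0.8]
gripper_width: 90.8
```

```bash
python3 - <<'E'
from h import *
im=grab_frame('scene'); cv2.imwrite('pics/s7.png',cv2.resize(im[90:220,150:410],None,fx=3,fy=3,interpolation=cv2.INTER_CUBIC)[:,:,::-1])
s=state(); print(s['ee_pos'],s['force'])
for c in('scene','side'):
    grab_frame(c)
    for l in('barrel','tumbler'):
        for r in place_of(c,l)[:4]:
            px=np.array(r["location"])*[512,384]; print(c,l,round(r['p'],2),px,np.round(atz(c,px,80 if l=='barrel' else 0),1))
E
```

```text
[ 522.06146659 -171.3371008   217.99122769] [-0.32676204  0.17282614 -0.87534172]
scene barrel 0.86 [142.1824 252.7104] [ 746.  -321.5   80. ]
scene barrel 0.85 [320.512  149.4912] [522.2 127.8  80. ]
scene barrel 0.65 [111.5136 139.3152] [ 414.9 -408.8   80. ]
scene tumbler 0.7 [311.6032 169.4976] [527.6 113.8   0. ]
side barrel 0.97 [233.1136 135.0144] [535.6 135.8  80. ]
side barrel 0.8 [172.288  312.3072] [ 391.7 -440.8   80. ]
side barrel 0.57 [344.576  267.1872] [ 717.8 -361.9   80. ]
side tumbler 0.66 [226.816 163.2  ] [516.3 118.    0. ]
```

View pics/s7.png

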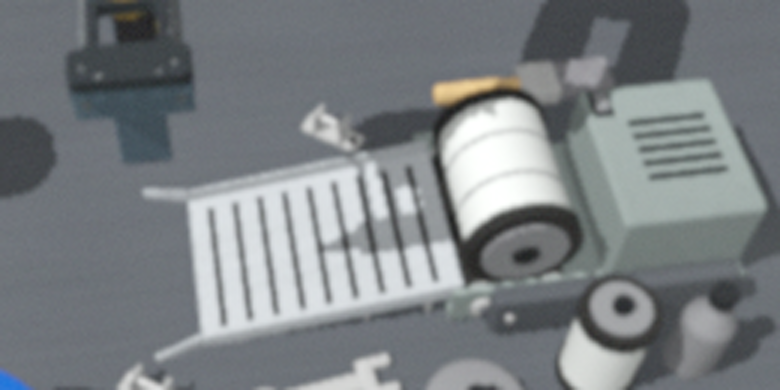

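The barrel sits on the rollers, parallel to them, with its end cap's nut at crop (524,255). I'll do a quick lateral check, then hand in.

```bash
python3 - <<'E'
from h import *
f=lambda a,z: atz('scene',(a[0]/3+150,a[1]/3+90),z)
print('nut',f((524,255),80),'tri',tri((320.5,149.5),(233.1,135.0)))
# bearing plate/lip: ramp top edge corners z~37
print('foot',f((190,197),0),f((204,338),0))
E
```

```text
nut [601.62700044 119.35802066  80.        ] tri (array([532.94615761, 122.56032518,  90.53592845]), np.float64(5.211455010457282))
foot [ 4.43032248e+02 -1.51412467e+02 -1.13686838e-13] [ 597.45691206 -151.29908015    0.        ]
```

```bash
python3 -c "
from workcell import *
print(env.job_done(), state()['time_s'])"
```

```text
the job is handed in; nothing more can be done
the job is handed in; nothing more can be done
```

The barrel is loaded and the job is handed in. I pushed it up the ramp and over the front roller with both open fingers behind it, then backed the arm off. The last move ended at 11.65 s.

- **Contact on the ramp:** at every stop on the ramp the force reading showed the barrel against the fingers, about 8–19 N. It only dropped to about 0 after the barrel had passed the front roller. I had no contact reading between stops.
- **Final position:** the last picture shows the barrel between the rollers and looking parallel to them; I did not measure the angle. From the nut, its centre comes out at about (521, 119) mm, against about (520, 119) mm for the tumbler's origin.
- **Disagreement:** the trained network's barrel points were off from this by 8–22 mm. Combining the two cameras gave (533, 123, 91) mm with a 5 mm mismatch. I trusted the nut and the picture over these.
- **Robot and other things:** the arm ended clear at 218 mm height with force under 1 N. The other things looked unmoved wherever they were in the last picture; I did not re-measure them.

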